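# Move the eluent bottles on to their next stations

### The job

Each eluent is due for its next step: the round bottle goes from the balance to the middle of the stirrer plate, the conical flask from the stirrer into the tray bay where the square bottle now stands, and the square bottle from the tray to the middle of the balance pan. Every station takes one vessel, so park one on the free rubber mat in between. Set everything down gently, never tip a vessel, and leave the white jar, the beaker and the tip box where they are.

Things in the scene. Friction and masses are not known exactly. Their poses are not given: they have to be found in the camera images.
- round_bottle_center (a point): Amber glass ROUND lab bottle with a blue screw cap, paper label round it, closed. 118 mm tall, body 56 mm diameter up to 70 mm, then a shoulder tapering to a 39 mm neck at 88 mm; cap 50 mm diameter, from 94 to 118 mm above its foot (take it by the cap). About 0.27 kg. Point: on its axis, half-way up (59 mm above its foot, 59 mm below the cap's top); z up. Starts on the balance pan; belongs on the stirrer plate.
- square_bottle_center (a point): Amber glass SQUARE lab bottle with a blue screw cap, closed. 105 mm tall, body 54 x 54 mm up to 64 mm, then a shoulder tapering to a 39 mm neck at 76 mm; cap 50 mm diameter, from 81 to 105 mm above its foot (take it by the cap). About 0.26 kg. Point: on its axis, half-way up (52.5 mm above its foot, 52.5 mm below the cap's top); z up. Starts in the tray bay; belongs on the balance pan.
- flask_center (a point): Amber glass CONICAL flask with a narrow blue screw cap, closed. 110 mm tall, foot 60 mm diameter, narrowing to a 26 to 28 mm neck above 70 mm; cap 36 mm diameter, from 86 to 110 mm above its foot (take it by the cap). About 0.23 kg. Point: on its axis, half-way up (55 mm above its foot, 55 mm below the cap's top); z up. Starts on the stirrer plate; belongs in the tray bay.
- balance_pan (a point): Precision balance, fixed: white housing 235 x 170 mm, its top 56 mm above the bench, with a round steel pan of 120 mm diameter. Point: centre of the pan's top face, 72 mm above the bench. x points from the display (robot side) to the back, z up.
- stirrer_plate (a point): Magnetic stirrer, fixed: grey housing 190 x 125 mm with a black knob at its front and a square white plate 120 x 120 mm with printed circles. Point: centre of the plate's top face, 85 mm above the bench. x points from the knob (robot side) to the back, z up.
- tray_bay (a point): Grey open plastic bottle tray, fixed, 96 x 187 mm, 34 mm high, walls and divider 5 mm, with two bays side by side along its y axis. Point: middle of the floor of the bay that holds the square bottle at the start, 5 mm above the bench; the bay is 86 x 86 mm inside, its walls rise 29 mm above its floor. z up; the other bay, with the white jar, is centred 91 mm off along -y of this frame.
- mat_top (a point): Black ribbed rubber bench mat, fixed, 130 x 130 mm, free at the start: the spot for parking a vessel. Point: centre of its top, 5 mm above the bench.
- jar_center (a point): Bystander: closed white plastic jar in the tray's other bay, 58 mm diameter, 80 mm tall, loose. Point: on its axis, 40 mm above its foot.
- beaker_center (a point): Bystander: empty glass beaker on the far part of the bench, 56 mm diameter, 70 mm tall, loose. Point: on its axis, half-way up.
- tip_box_center (a point): Bystander: open black pipette tip box with yellow tips on the far part of the bench, 85 x 122 mm, 56 mm tall, loose. Point: 25 mm above the middle of its underside.
Things that resemble listed ones, but are neither listed nor needed, are in the scene too. What is shaped like the part that bears tray_bay but blue or turquoise is not meant.

How it is judged:
At the end, for the whole second after the job is handed in: The round bottle stands on the stirrer plate, the square bottle on the balance pan and the conical flask in the tray bay, each within 15 mm of the middle along both axes of its station, upright within 0.1 rad, on its foot, released and at rest (x of round_bottle_center in the frame of stirrer_plate between -0.015 and 0.015 m and y of round_bottle_center in the frame of stirrer_plate between -0.015 and 0.015 m and z of round_bottle_center in the frame of stirrer_plate between 0.053 and 0.065 m and angle between each of round_bottle_center, flask_center, square_bottle_center's own z axis and vertical below 0.1 rad and linear speed of each of round_bottle, flask, square_bottle below 0.02 m/s and angular speed of each of round_bottle, flask, square_bottle below 0.2 rad/s and x of flask_center in the frame of tray_bay between -0.015 and 0.015 m and y of flask_center in the frame of tray_bay between -0.015 and 0.015 m and z of flask_center in the frame of tray_bay between 0.049 and 0.061 m and x of square_bottle_center in the frame of balance_pan between -0.015 and 0.015 m and y of square_bottle_center in the frame of balance_pan between -0.015 and 0.015 m and z of square_bottle_center in the frame of balance_pan between 0.0465 and 0.0585 m); the robot touches nothing.
It fails at once if a vessel is dropped: it moves faster than 0.3 m/s less than 30 mm above its new station ((horizontal distance between round_bottle_center and stirrer_plate below 0.03 m and z of round_bottle_center in the frame of stirrer_plate below 0.089 m and linear speed of round_bottle above 0.3 m/s) or (horizontal distance between flask_center and tray_bay below 0.03 m and z of flask_center in the frame of tray_bay below 0.085 m and linear speed of flask above 0.3 m/s) or (horizontal distance between square_bottle_center and balance_pan below 0.03 m and z of square_bottle_center in the frame of balance_pan below 0.0825 m and linear speed of square_bottle above 0.3 m/s)).
It fails at once if one of the three vessels is tipped by more than 0.6 rad (angle between any of round_bottle_center, flask_center, square_bottle_center's own z axis and vertical above 0.6 rad).
It fails at once if the white jar, the beaker or the tip box is moved by more than 25 mm (distance of any of jar_center, beaker_center, tip_box_center from where it was at the start of the episode above 0.025 m).
It fails at once if something is set down on, or pushed against, the balance, the stirrer, the tray or the mat with more than 45 N (contact force between any of balance, stirrer, tray, mat and anything else above 45 N).
It also fails if it takes over 120 s, if anything falls off the work surface, if the arm or the gripper's body presses on something with over 40 N, if the wrist force passes 120 N, or if a joint passes its speed limit or range.

### The arm

A 7-joint arm with a two-finger parallel gripper is mounted at the origin on the work surface. World frame = base frame: x ahead of the robot, y to its left, z up, the work surface at z = 0. Lengths are in m, angles in rad, forces in N, time in s.
With the tool pointing down it reaches from about 0.4 to 0.925 m from the base axis. Payload 4.1 kg.
Tool frame: the origin (TCP) lies on the centre line of the jaws, within the pads' length; the fingertips stand 25 mm ahead of it and the grasp point (between the pads) lies 6 mm ahead of it (ctrl.tips_ahead is the distance from the TCP to the fingertips, in m); z points along the fingers, y is the line along which they close (so a half turn about z gives the same grasp; the last joint's range is limited). The gripper opens to 85 mm and grips with 20 to 120 N. Pads are 22 mm wide; open, the fingers measure 114 mm over their backs; the gripper's body (76 mm by 85 mm) begins 54 mm behind the grasp point. The pads swing forward as they close: fully open they stand 13 mm farther back than shut.
Start: joints at [-1.361, 0.398, 0.045, 1.537, -0.019, 1.207, -0.051], TCP at [0.198, 0.619, 0.256] pointing down, gripper open.
Joint ranges: [-2.82, 2.82], [-0.49, 2.23], [-1.37, 1.46], [0, 2.46], [-1.36, 4.5], [0.23, 2], [-2.94, 2.94]. Speed limits (rad/s): [2.57, 2.57, 3.14, 3.14, 3.14, 3.14, 3.14].

### API

Orientations are given as [roll, pitch, yaw] about the fixed x, y, z axes, in that order (R = Rz(yaw) Ry(pitch) Rx(roll)).
In Python, from plant import ctrl gives the robot as it stands.
- The arm moves only by the tool servo_tool, never from a script. Its argument "moves" is a list of rows, each a list of 3 entries, a list of its own where there are three numbers: the shift along the tool's x, y, z in mm, then the turn, a rotation vector about the tool's x, y, z in rad, then the gripper's target within -1 to 1 (shut at 1, half-way at 0, fully open at -1). In form: [[[dx, dy, dz], [ax, ay, az], grip], ...]. A call has 1 to 5 rows; each row is the pose to reach, as a shift and turn from the pose commanded when the call began, along the tool's axes at that moment; what a row does not reach only later rows make up. A row lasts 1/10 s, in which the tool goes at most 50 mm and 8.59 degrees, less where a joint would pass 70% of its speed; a pose out of reach is approached as far as the arm can. A call with a gripper value outside its range is refused whole. The fingers move at their own pace and stop on an object; the grip force is fixed at half the most. Time passes only in rows, so rows that repeat a pose let the fingers close. It gives the time, the measured TCP pose, the force, the opening and the grip force at its end, in the units of the state.
- ctrl.state(): the state, without advancing time (a new reading comes with each control period).
- ctrl.camera(name): name is "side" or "top" or "wrist"; returns a dict with "color" (480x640x3 uint8, blue, green, red), "z_map" (480x640 float32, m along the optical axis (not along the pixel's ray), 0 where there is no reading), "K" (3x3 intrinsics, pixels), "cam_to_world" (4x4, takes a point from camera to world coordinates). Camera axes: x right, y down, z forward; pixel columns grow to the right and rows downward; lengths in m; the calibration is good to about 2 mm. A picture is of the moment at which its call begins.
- ctrl.close_job(): hands the job in; it is judged then, once.
The state is a dict: "time_s": time; "joint_positions": joint angles; "dq": joint speeds; "tau": joint torques, N m; "ee_pos": TCP position; "ee_rot": TCP orientation; "contact_force": force on the tool from outside, world axes, zero at the start; "ft_torque": the same for the moment, N m; "opening": finger opening in m; "grip_force": force on a finger pad.
Only numpy, scipy, OpenCV 4.12 (cv2) and the standard library are available. Lean on these libraries where they do the work, as an engineer would, in place of code of your own. Each camera call takes 0.05 s, during which the arm holds its last target. There are 200 camera calls.

## Working session

There is one attempt and no reset: what is moved stays moved. The work goes in short steps, Python scripts to look and compute and a tool call to move; the robot and the scene stay as the last step left them, time stands still between calls to the robot, and variables do not carry over. Pictures are saved under pics/ and viewed, at most 14 in all, crops included, and the job is handed in when it is done.

Besides the shell and the picture viewer there is one more tool, called after "Emit:" as name([rows], argument=value, ...), one row to a line, values as JSON. servo_tool: Moves the arm, as the interface text tells. Its arguments: {"type":"object","properties":{"moves":{"type":"array","items":{"type":"array"}}},"required":["moves"]}

```bash
ls; mkdir -p pics
cat > h.py <<'E'
import numpy as np, cv2
from plant import ctrl
def snap(name,fn=None):
    c=ctrl.camera(name)
    if fn: cv2.imwrite('pics/'+fn,c['color'])
    np.savez('/tmp/'+name+'.npz',**{k:c[k] for k in('color','z_map','K','cam_to_world')})
    return c
def load(name): return dict(np.load('/tmp/'+name+'.npz'))
def cloud(c):
    z=c['z_map'];v,u=np.mgrid[:480,:640];K=c['K']
    p=np.stack([(u-K[0,2])*z/K[0,0],(v-K[1,2])*z/K[1,1],z],-1)
    T=c['cam_to_world'];w=p@T[:3,:3].T+T[:3,3];w[z<=0]=np.nan
    return w
def proj(c,P):
    T=c['cam_to_world'];q=T[:3,:3].T@(np.array(P)-T[:3,3]);q=c['K']@q;return q[:2]/q[2]
E
python3 - <<'E'
from h import *
for n in('side','top'):
    c=snap(n,n+'1.png');print(n,c['cam_to_world'].round(3).tolist(),c['K'][0,0])
s=ctrl.state();print(s)
E
```

```text
pics
side [[0.986, -0.086, 0.145, 0.339], [-0.167, -0.581, 0.796, -1.194], [0.016, -0.809, -0.587, 0.912], [0.0, 0.0, 0.0, 1.0]] 455.57495532904335
top [[-0.004, -0.987, 0.159, 0.332], [-1.0, 0.003, -0.01, -0.099], [0.01, -0.159, -0.987, 1.333], [0.0, 0.0, 0.0, 1.0]] 444.2902884573608
{'time_s': 0.1, 'joint_positions': array([-1.36101451,  0.3991362 ,  0.04504315,  1.53772501, -0.01870715,
        1.20694451, -0.05069981]), 'dq': array([ 0.00088565, -0.0020196 ,  0.00024665, -0.00577327,  0.00098947,
       -0.0004505 ,  0.00110367]), 'tau': array([ 3.34718818e-03, -4.76265264e+01,  1.36979900e+00, -2.54948509e+01,
        1.19419218e-02,  4.92036488e-03,  1.05913635e-06]), 'ee_pos': array([0.19734923, 0.61876523, 0.25536862]), 'ee_rot': array([-3.13980525e+00,  1.20135879e-04,  2.83291481e+00]), 'contact_force': array([ 0.80585937, -0.36267505, -0.0680245 ]), 'ft_torque': array([-0.05058097,  0.01479531,  0.00627222]), 'grip_force': 0.0, 'opening': 0.08551567350155674}
```

View pics/top1.png

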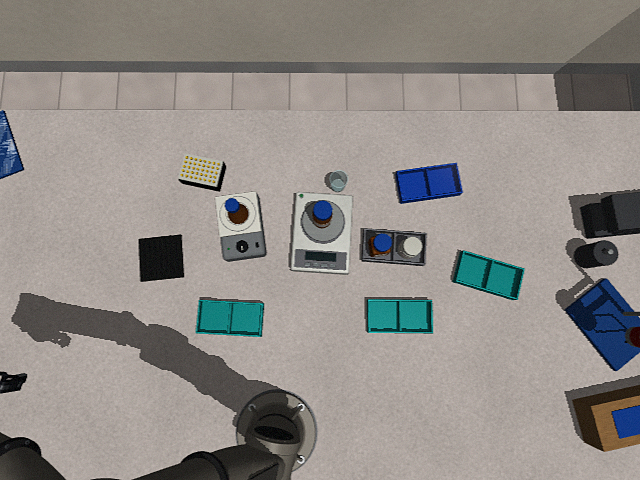

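View pics/side1.png

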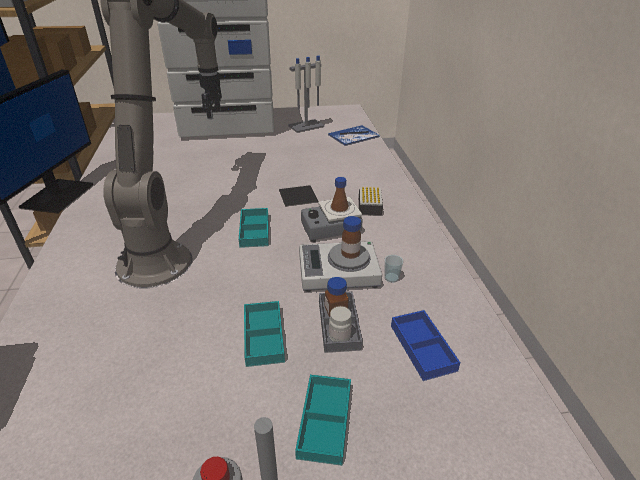

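Top view: the grey tray is at (393,246), with the square bottle at (382,242) and the jar at (412,245). The balance and round bottle are at (322,210), the stirrer and flask at (235,208), and the mat at (161,257). The side view agrees.
Could be mistaken: the blue caps at (232,204) flask, (322,207) round and (382,241) square. The turquoise trays at (230,316), (399,315) and (488,275) and the blue tray at (428,183) are not meant.

```bash
cat > m.py <<'E'
from h import *
def blue(c):
    h=cv2.cvtColor(c['color'],cv2.COLOR_BGR2HSV);return (h[...,0]>100)&(h[...,0]<125)&(h[...,1]>150)&(h[...,2]>50)
def caps(c,zmin=.09):
    w=cloud(c);m=blue(c)&(w[...,2]>zmin)&(np.abs(w[...,1])<.7)&(w[...,0]>.2)&(w[...,0]<.9)
    n,l,st,ce=cv2.connectedComponentsWithStats(m.astype(np.uint8))
    for i in range(1,n):
        if st[i,4]<25: continue
        p=w[l==i];zt=np.percentile(p[:,2],95);t=p[p[:,2]>zt-.006]
        (x,y),r=cv2.minEnclosingCircle(t[:,:2].astype(np.float32))
        print('cap px',ce[i].round(0),'ztop',zt.round(4),'mean',t[:,:2].mean(0).round(4),'circ',round(x,4),round(y,4),round(r,4),len(t))
def region(w,box,z0,z1):
    x0,x1,y0,y1=box
    m=(w[...,0]>x0)&(w[...,0]<x1)&(w[...,1]>y0)&(w[...,1]<y1)&(w[...,2]>z0)&(w[...,2]<z1)
    return m
def rect(p): 
    r=cv2.minAreaRect((p[:,:2]*1000).astype(np.float32));return [np.round(r[0],1).tolist(),np.round(r[1],1).tolist(),round(r[2],1)]
E
python3 - <<'E'
from m import *
for n in('top','side'):
    c=load(n);print(n);caps(c);w=cloud(c)
    if n=='top':
        for nm,(u,v) in dict(flaskplate=(252,220),pan=(340,228),panl=(308,222),mat=(161,257),tray=(363,246),trayfloor=(398,235),house=(300,255),sthouse=(225,250),jar=(412,243),bench=(180,330),beaker=(337,180),tip=(203,172)).items(): print(nm,w[v,u].round(3))
E
```

```text
top
cap px [232. 205.] ztop 0.1977 mean [0.6147 0.1115] circ 0.6145 0.1104 0.0175 126
cap px [322. 210.] ztop 0.193 mean [ 0.6013 -0.1282] circ 0.6014 -0.1279 0.0247 237
cap px [382. 242.] ztop 0.1133 mean [ 0.5281 -0.2965] circ 0.5275 -0.2973 0.0244 196
flaskplate [0.596 0.07  0.088]
pan [ 0.575 -0.182  0.074]
panl [ 0.593 -0.09   0.072]
mat [0.501 0.353 0.002]
tray [ 0.527 -0.252  0.036]
trayfloor [ 0.566 -0.363  0.004]
house [ 0.498 -0.066  0.058]
sthouse [0.513 0.15  0.063]
jar [ 0.527 -0.385  0.09 ]
bench [0.285 0.287 0.001]
beaker [ 0.74  -0.179  0.003]
tip [0.751 0.225 0.049]
side
cap px [340. 179.] ztop 0.1972 mean [0.6132 0.1099] circ 0.614 0.1102 0.0167 29
cap px [352. 220.] ztop 0.1927 mean [ 0.6024 -0.1298] circ 0.6007 -0.1287 0.0257 110
cap px [337. 283.] ztop 0.1121 mean [ 0.5283 -0.2998] circ 0.5274 -0.3 0.0246 164
```

Run:
```python
from m import *
for n in('top','side'):
    c=load(n);w=cloud(c);hsv=cv2.cvtColor(c['color'],cv2.COLOR_BGR2HSV);print(n)
    m=region(w,(.45,.75,.0,.2),.079,.093)&(hsv[...,2]>150);print('plate',rect(w[m]),m.sum(),np.median(w[m][:,2]))
    m=region(w,(.45,.75,.0,.2),.04,.093);print('stirrer',rect(w[m]))
    m=region(w,(.4,.75,-.24,-.03),.066,.08);p=w[m]
    print('pan',np.round(cv2.minEnclosingCircle((p[:,:2]*1000).astype(np.float32))[0],1),p[:,:2].mean(0).round(4),np.median(p[:,2]), rect(p))
    m=region(w,(.4,.75,-.25,-.01),.048,.066);print('balance',rect(w[m]),np.median(w[m][:,2]))
    m=region(w,(.4,.62,-.46,-.24),.027,.04)&(hsv[...,1]<70);print('tray',rect(w[m]),np.median(w[m][:,2]),m.sum())
    m=region(w,(.4,.6,.25,.45),-.01,.02)&(hsv[...,2]<60);print('mat',rect(w[m]),np.median(w[m][:,2]))
c=load('top');im=cv2.resize(c['color'][150:310,120:450],None,fx=2.4,fy=2.4,interpolation=cv2.INTER_CUBIC);cv2.imwrite('pics/crop1.png',im)
```

```text
top
plate [[596.9, 111.6], [158.1, 120.2], 7.7] 1163 0.08497661340500318
stirrer [[625.5, 117.0], [273.3, 131.0], 10.4]
pan [ 604.6 -163.9] [ 0.5952 -0.134 ] 0.07169329380364897 [[613.8, -136.6], [118.3, 286.8], 71.6]
balance [[601.2, -130.7], [169.8, 301.7], 86.2] 0.056483265906351
tray [[527.6, -344.1], [187.7, 96.5], 85.3] 0.0325178641734194 413
mat [[499.7, 353.6], [130.9, 129.1], 6.0] 0.005121027553011581
side
plate [[614.8, 110.7], [119.5, 124.0], 8.0] 379 0.08512954070172529
stirrer [[622.8, 113.7], [272.6, 133.8], 11.1]
pan [ 645.2 -151. ] [ 0.6057 -0.1515] 0.07169971046841217 [[643.9, -155.1], [111.5, 218.7], 72.1]
balance [[600.7, -133.5], [176.2, 301.5], 86.0] 0.05657767971447214
tray [[527.7, -346.8], [191.9, 96.4], 85.8] 0.032915334145645514 464
mat [[497.4, 353.0], [128.9, 141.2], 5.9] 0.005126724517326042
```

View pics/crop1.png

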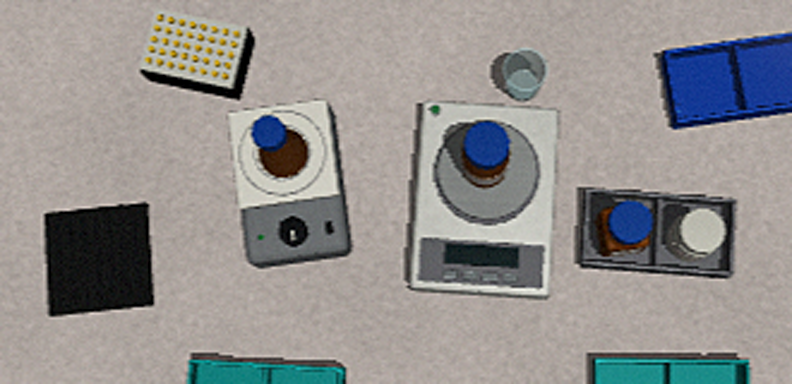

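Choice confirmed in the crop: flask cap (268,132), round cap (487,142), square cap (630,220) in the grey tray, with the white jar at (697,228). The plan is flask to mat, round to stirrer, square to balance, then flask to tray.

```bash
cat >> m.py <<'E'
def big(m):
    m=cv2.morphologyEx(m.astype(np.uint8),cv2.MORPH_OPEN,np.ones((2,2),np.uint8))
    n,l,st,_=cv2.connectedComponentsWithStats(m,connectivity=4);return l==1+np.argmax(st[1:,4])
def to(x,y,z,azim=None):
    """shift in tool axes (mm) and turn about tool z to bring the TCP to x,y,z with the closing line at azim (deg)"""
    from scipy.spatial.transform import Rotation as R
    s=ctrl.state();r=R.from_euler('xyz',s['ee_rot']);d=r.inv().apply(np.array([x,y,z])-s['ee_pos'])*1000
    ty=r.as_matrix()[:,1];a=np.degrees(np.arctan2(ty[1],ty[0]))
    print('t',round(s['time_s'],2),'pos',s['ee_pos'].round(4),'azim',round(a,1),'tilt',r.as_matrix()[2].round(3),'q7',s['joint_positions'][6].round(2),'SHIFT',d.round(1),'TURN',None if azim is None else round(np.radians(a-azim),3),'F',s['contact_force'].round(1))
E
python3 - <<'E'
from m import *
from scipy.optimize import minimize
for n in('top','side'):
    c=load(n);w=cloud(c);hsv=cv2.cvtColor(c['color'],cv2.COLOR_BGR2HSV);print(n)
    m=big(region(w,(.5,.72,.0,.2),.079,.091)&(hsv[...,2]>130)&(hsv[...,1]<60));print('plate',rect(w[m]),m.sum())
    m=big(region(w,(.4,.75,-.24,-.03),.067,.077)&(hsv[...,1]<60));p=w[m][:,:2]
    hull=cv2.convexHull((p*1000).astype(np.float32))[:,0]
    A=np.c_[2*hull,np.ones(len(hull))];s=np.linalg.lstsq(A,(hull**2).sum(1),rcond=None)[0]
    print('pan',s[:2].round(1),np.sqrt(s[2]+s[:2]@s[:2]).round(1),rect(w[m]),m.sum())
    m=big(region(w,(.4,.75,-.25,-.01),.05,.063));print('balance',rect(w[m]),m.sum())
to(.614,.1105,.33,0)
E
```

```text
top
plate [[623.3, 114.6], [140.2, 115.2], 11.5] 1182
pan [ 595.7 -133.6] 59.1 [[592.1, -133.8], [107.7, 117.7], 1.5] 771
balance [[575.2, -134.0], [156.9, 239.8], 82.1] 3096
side
plate [[613.0, 106.6], [435.3, 144.9], 70.3] 426
 ** On entry to DLASCL parameter number  4 had an illegal value
 ** On entry to DLASCL parameter number  4 had an illegal valueTraceback (most recent call last):
  File "<stdin>", line 8, in <module>
    x, resids, rank, s = _umath_linalg.lstsq(a, b, rcond,
                         ~~~~~~~~~~~~~~~~~~~^^^^^^^^^^^^^
                                             signature=signature)
                                             ^^^^^^^^^^^^^^^^^^^^
    raise LinAlgError("SVD did not converge in Linear Least Squares")
numpy.linalg.LinAlgError: SVD did not converge in Linear Least Squares
```

Emit:
servo_tool([
  [[-25,-15,-20],[0,0,0.08],-1],
  [[-65,-42,-40],[0,0,0.2],-1],
  [[-105,-68,-55],[0,0,0.34],-1],
  [[-145,-94,-65],[0,0,0.47],-1],
  [[-185,-120,-75],[0,0,0.6],-1],
])

```text
time_s: 0.6
ee_pos: [0.3382, 0.447, 0.3317]
ee_rot: [3.142, -0.0, 2.228]
contact_force: [1.1, -0.1, 0.5]
opening: 0.0853
grip_force: 0.0
```

```bash
python3 -c "
from m import *
to(.614,.1105,.33,0)"
```

```text
t 0.6 pos [0.3382 0.447  0.3317] azim 37.6 tilt [ 0.  0. -1.] q7 -0.3 SHIFT [-434.8   12.9    1.6] TURN 0.657 F [ 1.1 -0.1  0.5]
```

Emit:
servo_tool([
  [[-45,1,0],[0,0,0.12],-1],
  [[-92,3,0],[0,0,0.25],-1],
  [[-140,4,0],[0,0,0.39],-1],
  [[-188,5,0],[0,0,0.53],-1],
  [[-236,6,0],[0,0,0.65],-1],
])

```text
time_s: 1.1
ee_pos: [0.4878, 0.2645, 0.3311]
ee_rot: [-3.141, -0.0, 1.578]
contact_force: [0.7, 0.4, -0.3]
opening: 0.0853
grip_force: 0.0
```

```bash
python3 -c "
from m import *
to(.614,.1105,.33,0)"
```

```text
t 1.1 pos [0.4878 0.2645 0.3311] azim 0.4 tilt [ 0. -0. -1.] q7 -0.48 SHIFT [-154.9  125.1    1. ] TURN 0.007 F [ 0.7  0.4 -0.3]
```

Emit:
servo_tool([
  [[-35,28,0],[0,0,0],-1],
  [[-73,59,0],[0,0,0],-1],
  [[-111,90,0],[0,0,0],-1],
  [[-145,117,0],[0,0,0],-1],
  [[-155,125,0],[0,0,0],-1],
])

```text
time_s: 1.6
ee_pos: [0.6159, 0.1065, 0.3308]
ee_rot: [3.141, 0.004, 1.575]
contact_force: [0.5, -0.5, 0.1]
opening: 0.0855
grip_force: 0.0
```

```bash
python3 -c "
from m import *
c=snap('wrist','w1.png');caps(c)
to(.614,.1105,.1915,0)"
```

```text
cap px [320. 234.] ztop 0.1972 mean [0.6152 0.111 ] circ 0.6148 0.1117 0.0183 1360
t 1.65 pos [0.6159 0.107  0.3307] azim 0.2 tilt [-0.004  0.001 -1.   ] q7 -0.08 SHIFT [  4.1  -2.  139.2] TURN 0.004 F [ 1.7 -1.8  0.8]
```

View pics/w1.png

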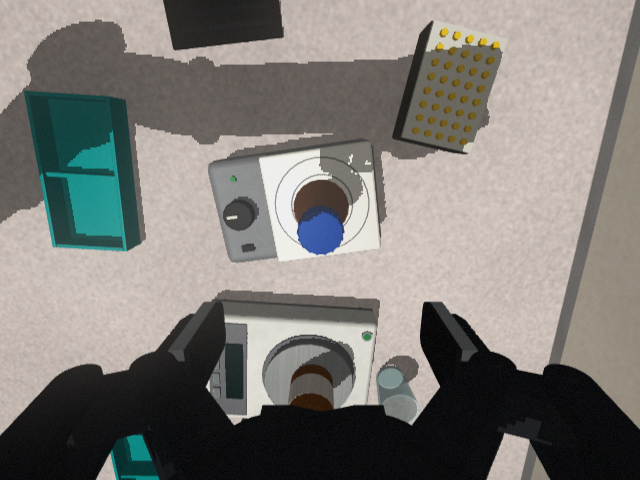

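The wrist view shows the flask cap at (320,234), measured at (0.615, 0.111) with its top at 0.197, which agrees with the other two views. Descending.

Emit:
servo_tool([
  [[4,-1,25],[0,0,0],-1],
  [[4,-1,60],[0,0,0],-1],
  [[4,-1,95],[0,0,0],-1],
  [[4,-1,125],[0,0,0],-1],
  [[4,-1,139],[0,0,0],-1],
])

```text
time_s: 2.15
ee_pos: [0.6101, 0.1189, 0.1889]
ee_rot: [-3.136, -0.0, 1.586]
contact_force: [-0.7, 0.1, -0.4]
opening: 0.0853
grip_force: 0.0
```

Emit:
servo_tool([
  [[0,0,0],[0,0,0],-1],
  [[0,0,0],[0,0,0],0.2],
  [[0,0,0],[0,0,0],1],
  [[0,0,0],[0,0,0],1],
  [[0,0,0],[0,0,0],1],
])

```text
time_s: 2.65
ee_pos: [0.6141, 0.1169, 0.1941]
ee_rot: [3.138, -0.001, 1.583]
contact_force: [0.5, 0.4, 2.5]
opening: 0.0344
grip_force: 59.7
```

Emit:
servo_tool([
  [[0,0,0],[0,0,0],1],
  [[0,0,0],[0,0,0],1],
  [[0,0,0],[0,0,0],1],
])

```text
time_s: 2.95
ee_pos: [0.6142, 0.117, 0.194]
ee_rot: [3.138, -0.001, 1.583]
contact_force: [1.6, -0.1, 6.0]
opening: 0.0341
grip_force: 60.1
```

Emit:
servo_tool([
  [[0,0,-4],[0,0,0],1],
  [[0,0,-14],[0,0,0],1],
  [[0,0,-28],[0,0,0],1],
  [[0,0,-40],[0,0,0],1],
  [[0,0,-45],[0,0,0],1],
])

```text
time_s: 3.45
ee_pos: [0.6139, 0.1168, 0.2395]
ee_rot: [3.139, -0.001, 1.583]
contact_force: [-0.0, -0.1, -2.6]
opening: 0.0342
grip_force: 60.0
```

```bash
python3 -c "
from m import *
to(.499,.359,.239,0)"
```

```text
t 3.45 pos [0.6139 0.1168 0.2395] azim 0.7 tilt [ 0.001  0.003 -1.   ] q7 -0.06 SHIFT [ 243.5 -112.     0.4] TURN 0.012 F [-0.  -0.1 -2.6]
```

Emit:
servo_tool([
  [[15,-7,0],[0,0,0],1],
  [[45,-21,0],[0,0,0],1],
  [[80,-37,0],[0,0,0],1],
  [[115,-53,0],[0,0,0],1],
  [[150,-69,0],[0,0,0],1],
])

```text
time_s: 3.95
ee_pos: [0.54, 0.2686, 0.2368]
ee_rot: [-3.14, -0.001, 1.584]
contact_force: [-0.2, -1.1, -2.5]
opening: 0.0344
grip_force: 60.2
```

Emit:
servo_tool([
  [[35,-16,0],[0,0,0],1],
  [[65,-30,0],[0,0,0],1],
  [[85,-39,0],[0,0,0],1],
  [[93,-43,0],[0,0,0],1],
  [[93,-43,0],[0,0,0],1],
])

```text
time_s: 4.45
ee_pos: [0.4963, 0.3603, 0.2367]
ee_rot: [-3.14, 0.0, 1.586]
contact_force: [-0.4, -0.3, -3.0]
opening: 0.0345
grip_force: 60.2
```

```bash
python3 -c "
from m import *
to(.499,.359,.114,0)"
```

```text
t 4.45 pos [0.4963 0.3603 0.2367] azim 0.9 tilt [-0.    -0.001 -1.   ] q7 -0.53 SHIFT [ -1.3   2.8 122.7] TURN 0.016 F [-0.4 -0.3 -3. ]
```

Emit:
servo_tool([
  [[0,2,15],[0,0,0],1],
  [[0,2,45],[0,0,0],1],
  [[0,2,75],[0,0,0],1],
  [[0,2,98],[0,0,0],1],
  [[0,2,108],[0,0,0],1],
])

```text
time_s: 4.95
ee_pos: [0.4994, 0.3549, 0.1259]
ee_rot: [-3.138, 0.005, 1.579]
contact_force: [-0.8, -0.6, -2.4]
opening: 0.0344
grip_force: 60.2
```

Emit:
servo_tool([
  [[0,0,2],[0,0,0],1],
  [[0,0,5],[0,0,0],1],
  [[0,0,8],[0,0,0],1],
  [[0,0,10],[0,0,0],1],
  [[0,0,10],[0,0,0],1],
])

```text
time_s: 5.45
ee_pos: [0.5001, 0.3586, 0.1197]
ee_rot: [3.141, -0.001, 1.583]
contact_force: [-0.7, -0.9, -1.8]
opening: 0.0342
grip_force: 60.2
```

Emit:
servo_tool([
  [[0,0,1],[0,0,0],1],
  [[0,0,2],[0,0,0],1],
  [[0,0,3],[0,0,0],1],
  [[0,0,4],[0,0,0],1],
  [[0,0,4],[0,0,0],1],
])

```text
time_s: 5.95
ee_pos: [0.4999, 0.3584, 0.1151]
ee_rot: [-3.141, 0.0, 1.583]
contact_force: [-0.2, 0.1, -3.2]
opening: 0.0342
grip_force: 60.2
```

Emit:
servo_tool([
  [[0,0,1],[0,0,0],1],
  [[0,0,1],[0,0,0],1],
  [[0,0,1],[0,0,0],1],
])

```text
time_s: 6.25
ee_pos: [0.5, 0.3585, 0.1143]
ee_rot: [-3.142, -0.0, 1.583]
contact_force: [-0.7, -0.9, -2.0]
opening: 0.0344
grip_force: 60.2
```

Emit:
servo_tool([
  [[0,0,1],[0,0,0],1],
  [[0,0,1],[0,0,0],1],
  [[0,0,2],[0,0,0],1],
  [[0,0,2],[0,0,0],1],
])

```text
time_s: 6.65
ee_pos: [0.5003, 0.3586, 0.1139]
ee_rot: [3.142, -0.001, 1.583]
contact_force: [-3.3, -1.3, 9.2]
opening: 0.0343
grip_force: 61.6
```

Emit:
servo_tool([
  [[0,0,0],[0,0,0],0.1],
  [[0,0,0],[0,0,0],-0.4],
  [[0,0,0],[0,0,0],-1],
  [[0,0,0],[0,0,0],-1],
  [[0,0,-5],[0,0,0],-1],
])

```text
time_s: 7.15
ee_pos: [0.4995, 0.3582, 0.1167]
ee_rot: [-3.14, 0.001, 1.583]
contact_force: [-0.2, 0.5, 0.0]
opening: 0.0855
grip_force: 0.0
```

Emit:
servo_tool([
  [[0,0,-25],[0,0,0],-1],
  [[0,0,-60],[0,0,0],-1],
  [[0,0,-105],[0,0,0],-1],
  [[0,0,-150],[0,0,0],-1],
  [[0,0,-190],[0,0,0],-1],
])

```text
time_s: 7.65
ee_pos: [0.5003, 0.3583, 0.3101]
ee_rot: [3.14, -0.001, 1.583]
contact_force: [0.8, 1.2, -0.4]
opening: 0.0855
grip_force: 0.0
```

Run:
```python
from m import *
for n in('top','side'):
    c=snap(n,n+'2.png');w=cloud(c);hsv=cv2.cvtColor(c['color'],cv2.COLOR_BGR2HSV);print(n);caps(c)
    m=region(w,(.53,.70,.03,.19),.08,.09)&(hsv[...,2]>110)&(hsv[...,1]<60);p=w[m];print('plate',rect(p),p.mean(0).round(4),m.sum())
to(.601,-.1285,.33,0)
```

```text
top
cap px [322. 210.] ztop 0.193 mean [ 0.6016 -0.128 ] circ 0.6013 -0.1274 0.0251 241
cap px [382. 242.] ztop 0.1135 mean [ 0.5274 -0.2968] circ 0.5279 -0.2969 0.0248 196
cap px [148. 251.] ztop 0.1195 mean [0.5016 0.3528] circ 0.5016 0.3517 0.0176 96
plate [[615.7, 114.0], [120.1, 120.3], 7.7] [0.6155 0.1139 0.0852] 1627
side
cap px [352. 220.] ztop 0.1925 mean [ 0.6024 -0.1289] circ 0.6001 -0.1278 0.0265 105
cap px [337. 283.] ztop 0.1124 mean [ 0.5279 -0.2997] circ 0.5274 -0.2991 0.0242 166
plate [[614.7, 113.0], [121.4, 128.0], 8.7] [0.6136 0.1069 0.0851] 659
t 7.75 pos [0.5031 0.3598 0.3146] azim 0.7 tilt [ 0.008  0.01  -1.   ] q7 -0.55 SHIFT [-489.2   92.4  -18.5] TURN 0.012 F [0.3 0.2 0.4]
```

View pics/top2.png

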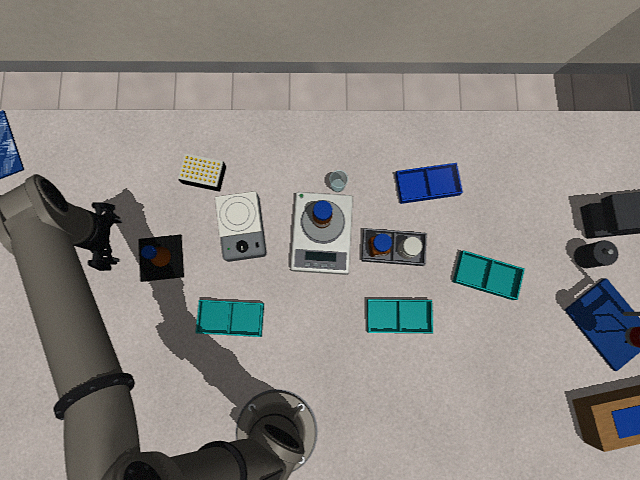

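The flask stands on the mat with its cap at (148,251). The plate is empty and centred at (238,215), which is (0.6155, 0.114). On to the round bottle.

Emit:
servo_tool([
  [[-30,6,-4],[0,0,0],-1],
  [[-75,15,-8],[0,0,0],-1],
  [[-123,24,-12],[0,0,0],-1],
  [[-171,33,-16],[0,0,0],-1],
  [[-219,42,-18],[0,0,0],-1],
])

```text
time_s: 8.25
ee_pos: [0.5447, 0.138, 0.3254]
ee_rot: [3.141, -0.0, 1.583]
contact_force: [0.3, 0.6, -0.0]
opening: 0.0853
grip_force: 0.0
```

Emit:
servo_tool([
  [[-48,9,0],[0,0,0],-1],
  [[-96,18,0],[0,0,0],-1],
  [[-144,27,0],[0,0,0],-1],
  [[-192,36,0],[0,0,0],-1],
  [[-230,44,0],[0,0,0],-1],
])

```text
time_s: 8.75
ee_pos: [0.591, -0.093, 0.3252]
ee_rot: [-3.141, 0.001, 1.58]
contact_force: [0.6, 0.3, 0.1]
opening: 0.0855
grip_force: 0.0
```

Emit:
servo_tool([
  [[-25,5,0],[0,0,0],-1],
  [[-38,8,0],[0,0,0],-1],
  [[-38,8,0],[0,0,0],-1],
  [[-38,8,0],[0,0,0],-1],
])

```text
time_s: 9.15
ee_pos: [0.6, -0.1256, 0.3249]
ee_rot: [-3.141, -0.002, 1.585]
contact_force: [0.4, 0.5, 0.1]
opening: 0.0853
grip_force: 0.0
```

```bash
python3 -c "
from m import *
c=snap('wrist');caps(c)
to(.601,-.1285,.187,0)"
```

```text
cap px [325. 243.] ztop 0.192 mean [ 0.6031 -0.1282] circ 0.6028 -0.1284 0.0255 2828
cap px [260. 358.] ztop 0.1121 mean [ 0.5296 -0.2962] circ 0.5293 -0.2976 0.0257 1281
t 9.2 pos [ 0.6001 -0.1249  0.3249] azim 0.9 tilt [ 0.002 -0.    -1.   ] q7 0.35 SHIFT [ -3.8   0.9 137.9] TURN 0.015 F [ 0.   0.6 -0.3]
```

Emit:
servo_tool([
  [[-3,2,20],[0,0,0],-1],
  [[-3,2,55],[0,0,0],-1],
  [[-3,2,90],[0,0,0],-1],
  [[-3,2,120],[0,0,0],-1],
  [[-3,2,138],[0,0,0],-1],
])

```text
time_s: 9.7
ee_pos: [0.6009, -0.127, 0.1846]
ee_rot: [-3.138, -0.002, 1.587]
contact_force: [-0.5, -0.1, 1.1]
opening: 0.0852
grip_force: 0.0
```

Emit:
servo_tool([
  [[0,0,0],[0,0,0],-1],
  [[0,0,0],[0,0,0],-0.2],
  [[0,0,0],[0,0,0],1],
  [[0,0,0],[0,0,0],1],
  [[0,0,0],[0,0,0],1],
])

```text
time_s: 10.2
ee_pos: [0.6029, -0.1304, 0.1893]
ee_rot: [3.138, -0.0, 1.583]
contact_force: [-1.2, 0.5, 5.7]
opening: 0.0482
grip_force: 62.1
```

Emit:
servo_tool([
  [[0,0,0],[0,0,0],1],
  [[0,0,0],[0,0,0],1],
])

```text
time_s: 10.4
ee_pos: [0.603, -0.1305, 0.1893]
ee_rot: [3.138, -0.0, 1.583]
contact_force: [-0.9, 0.9, 5.9]
opening: 0.0482
grip_force: 62.1
```

Emit:
servo_tool([
  [[0,0,-4],[0,0,0],1],
  [[0,0,-14],[0,0,0],1],
  [[0,0,-32],[0,0,0],1],
  [[0,0,-50],[0,0,0],1],
  [[0,0,-60],[0,0,0],1],
])

```text
time_s: 10.9
ee_pos: [0.6024, -0.1307, 0.249]
ee_rot: [3.14, 0.0, 1.583]
contact_force: [0.4, -0.7, -2.4]
opening: 0.0484
grip_force: 62.3
```

Emit:
servo_tool([
  [[15,1,-1],[0,0,0],1],
  [[45,3,-2],[0,0,0],1],
  [[80,5,-3],[0,0,0],1],
  [[115,6,-3],[0,0,0],1],
  [[150,8,-3],[0,0,0],1],
])

```text
time_s: 11.4
ee_pos: [0.6071, 0.0228, 0.2492]
ee_rot: [-3.14, -0.001, 1.584]
contact_force: [0.7, -0.4, -2.3]
opening: 0.0484
grip_force: 62.3
```

Emit:
servo_tool([
  [[35,2,0],[0,0,0],1],
  [[65,3,0],[0,0,0],1],
  [[85,5,0],[0,0,0],1],
  [[92,5,0],[0,0,0],1],
  [[92,5,0],[0,0,0],1],
])

```text
time_s: 11.9
ee_pos: [0.6112, 0.1137, 0.2493]
ee_rot: [-3.14, 0.0, 1.586]
contact_force: [0.2, -0.5, -2.5]
opening: 0.0482
grip_force: 62.3
```

Run:
```python
from m import *
w=cloud(c:=snap('wrist'));caps(c)
c=snap('side');caps(c)
c=snap('top');w=cloud(c);hsv=cv2.cvtColor(c['color'],cv2.COLOR_BGR2HSV)
m=region(w,(.5,.69,-.24,-.03),.067,.077)&(hsv[...,1]<60);m=big(m);p=w[m]
print('pan',np.array(cv2.minEnclosingCircle((p[:,:2]*1000).astype(np.float32))[0]).round(1),p.mean(0).round(4),m.sum(),rect(p))
to(.6155,.112,.2023,0)
```

```text
cap px [324. 326.] ztop 0.2519 mean [0.612  0.1171] circ 0.6121 0.1149 0.0261 10761
cap px [298. 170.] ztop 0.1177 mean [0.5004 0.3517] circ 0.5004 0.3524 0.0176 26
cap px [337. 283.] ztop 0.1122 mean [ 0.5281 -0.2996] circ 0.5286 -0.2994 0.025 167
pan [ 596.2 -134.2] [nan nan nan] 1246 [[nan, nan], [0.0, 0.0], 0.0]
t 12.05 pos [0.6118 0.1097 0.2502] azim 0.5 tilt [-0.001 -0.    -1.   ] q7 -0.02 SHIFT [ 2.4  3.7 47.9] TURN 0.009 F [ 0.6 -0.2 -3. ]
```

Emit:
servo_tool([
  [[1,4,8],[0,0,0],1],
  [[1,4,20],[0,0,0],1],
  [[1,4,30],[0,0,0],1],
  [[1,4,37],[0,0,0],1],
  [[1,4,37],[0,0,0],1],
])

```text
time_s: 12.55
ee_pos: [0.6149, 0.1127, 0.2114]
ee_rot: [-3.138, 0.001, 1.583]
contact_force: [-1.1, -0.2, -2.8]
opening: 0.0484
grip_force: 62.4
```

Emit:
servo_tool([
  [[0,0,2],[0,0,0],1],
  [[0,0,4],[0,0,0],1],
  [[0,0,6],[0,0,0],1],
  [[0,0,7],[0,0,0],1],
  [[0,0,7],[0,0,0],1],
])

```text
time_s: 13.05
ee_pos: [0.616, 0.1129, 0.2063]
ee_rot: [-3.142, -0.0, 1.583]
contact_force: [-0.5, -0.4, -3.5]
opening: 0.0485
grip_force: 62.4
```

```bash
python3 -c "
from m import *
to(.6155,.112,.2023,0)
c=snap('wrist');caps(c)
c=snap('top');caps(c)"
```

```text
t 13.05 pos [0.616  0.1129 0.2063] azim 0.7 tilt [ 0. -0. -1.] q7 0.0 SHIFT [-0.9 -0.5  4. ] TURN 0.012 F [-0.5 -0.4 -3.5]
cap px [325. 328.] ztop 0.2088 mean [0.6171 0.1158] circ 0.6169 0.114 0.0261 10517
cap px [236. 204.] ztop 0.2104 mean [0.6131 0.0974] circ 0.6106 0.0916 0.0214 55
cap px [382. 242.] ztop 0.1135 mean [ 0.5271 -0.2966] circ 0.5265 -0.297 0.0252 198
cap px [148. 252.] ztop 0.1184 mean [0.5018 0.353 ] circ 0.5019 0.3527 0.0194 113
```

Centred at (0.617, 0.114). Lowering gently.

Emit:
servo_tool([
  [[0,0,1],[0,0,0],1],
  [[0,0,2],[0,0,0],1],
  [[0,0,3],[0,0,0],1],
  [[0,0,3],[0,0,0],1],
  [[0,0,3],[0,0,0],1],
])

```text
time_s: 13.65
ee_pos: [0.616, 0.1128, 0.2032]
ee_rot: [-3.142, -0.0, 1.583]
contact_force: [-0.2, 0.8, -2.6]
opening: 0.0481
grip_force: 62.4
```

Emit:
servo_tool([
  [[0,0,1],[0,0,0],1],
  [[0,0,1],[0,0,0],1],
])

```text
time_s: 13.85
ee_pos: [0.6161, 0.1129, 0.2025]
ee_rot: [3.141, -0.0, 1.583]
contact_force: [-0.6, 0.5, -1.5]
opening: 0.0484
grip_force: 62.5
```

Emit:
servo_tool([
  [[0,0,1],[0,0,0],1],
  [[0,0,1],[0,0,0],1],
])

```text
time_s: 14.05
ee_pos: [0.6162, 0.1128, 0.2024]
ee_rot: [3.141, -0.001, 1.583]
contact_force: [-2.6, -0.3, 5.3]
opening: 0.0483
grip_force: 62.9
```

Contact with the plate. Releasing and rising.

Emit:
servo_tool([
  [[0,0,0],[0,0,0],0],
  [[0,0,0],[0,0,0],-0.5],
  [[0,0,0],[0,0,0],-1],
  [[0,0,0],[0,0,0],-1],
  [[0,0,-5],[0,0,0],-1],
])

```text
time_s: 14.55
ee_pos: [0.6155, 0.1129, 0.2056]
ee_rot: [-3.14, 0.0, 1.583]
contact_force: [-0.4, 0.2, -0.4]
opening: 0.0851
grip_force: 0.0
```

Emit:
servo_tool([
  [[0,0,-20],[0,0,0],-1],
  [[0,0,-45],[0,0,0],-1],
  [[0,0,-75],[0,0,0],-1],
  [[-20,-8,-105],[0,0,0],-1],
  [[-60,-20,-115],[0,0,0],-1],
])

```text
time_s: 15.05
ee_pos: [0.5987, 0.0561, 0.3246]
ee_rot: [3.136, -0.002, 1.59]
contact_force: [0.8, -1.0, -0.0]
opening: 0.0855
grip_force: 0.0
```

```bash
python3 -c "
from m import *
c=snap('top');caps(c)
to(.528,-.298,.28,-5)"
```

```text
cap px [382. 242.] ztop 0.1138 mean [ 0.528  -0.2966] circ 0.5273 -0.2966 0.0248 186
cap px [148. 252.] ztop 0.1185 mean [0.5019 0.3535] circ 0.5014 0.3529 0.0179 113
t 15.1 pos [0.5964 0.0431 0.326 ] azim 0.3 tilt [-0.004  0.005 -1.   ] q7 0.03 SHIFT [-340.6  -70.2   47. ] TURN 0.092 F [-2.1 -7.6  2. ]
```

Emit:
servo_tool([
  [[-30,-6,0],[0,0,0.02],-1],
  [[-75,-15,5],[0,0,0.04],-1],
  [[-123,-25,10],[0,0,0.06],-1],
  [[-171,-35,15],[0,0,0.08],-1],
  [[-219,-45,20],[0,0,0.09],-1],
])

```text
time_s: 15.6
ee_pos: [0.5537, -0.1688, 0.3014]
ee_rot: [3.141, -0.0, 1.492]
contact_force: [1.5, -1.1, -0.2]
opening: 0.0857
grip_force: 0.0
```

Emit:
servo_tool([
  [[-45,-5,8],[0,0,0],-1],
  [[-85,-9,16],[0,0,0],-1],
  [[-110,-12,22],[0,0,0],-1],
  [[-120,-13,26],[0,0,0],-1],
  [[-120,-13,26],[0,0,0],-1],
])

```text
time_s: 16.1
ee_pos: [0.5312, -0.2866, 0.2748]
ee_rot: [-3.141, -0.0, 1.49]
contact_force: [0.2, -0.2, -0.0]
opening: 0.0852
grip_force: 0.0
```

```bash
python3 -c "
from m import *
c=snap('wrist','w2.png');caps(c)
c=snap('top');caps(c)
c=snap('side');caps(c)
to(.528,-.298,.107,-5)"
```

```text
cap px [320. 242.] ztop 0.1121 mean [ 0.5291 -0.2975] circ 0.5289 -0.2977 0.0253 2340
cap px [230. 204.] ztop 0.2058 mean [0.6158 0.1137] circ 0.6162 0.1143 0.0249 244
cap px [148. 252.] ztop 0.119 mean [0.5015 0.3523] circ 0.5028 0.353 0.0185 109
cap px [298. 170.] ztop 0.1189 mean [0.5012 0.3498] circ 0.5024 0.3481 0.0191 26
cap px [337. 283.] ztop 0.1121 mean [ 0.5281 -0.2995] circ 0.5295 -0.2995 0.0253 170
t 16.25 pos [ 0.5333 -0.2834  0.2754] azim -4.3 tilt [ 0.001  0.001 -1.   ] q7 0.59 SHIFT [-15.2  -4.3 168.4] TURN 0.012 F [-0.2  0.5 -0. ]
```

View pics/w2.png

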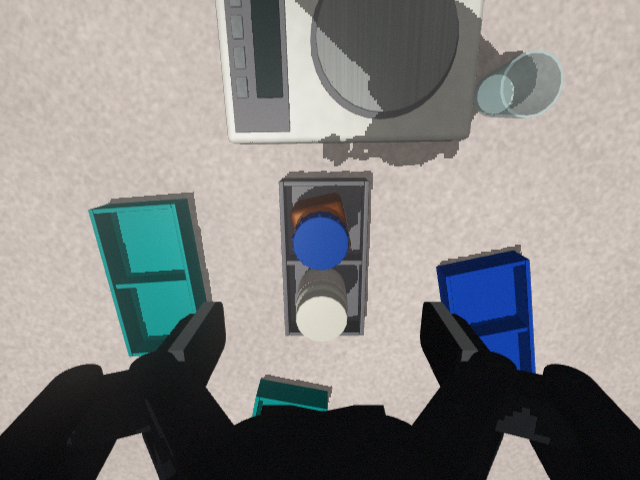

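The wrist view shows the square cap at (321,241) in the upper bay of the grey tray and the jar at (322,317). The round bottle is measured on the stirrer at (0.616, 0.114). Descending to the square bottle.

Emit:
servo_tool([
  [[-8,-3,20],[0,0,0],-1],
  [[-14,-4,60],[0,0,0],-1],
  [[-14,-4,105],[0,0,0],-1],
  [[-14,-4,145],[0,0,0],-1],
  [[-14,-4,168],[0,0,0],-1],
])

```text
time_s: 16.75
ee_pos: [0.5269, -0.2956, 0.1041]
ee_rot: [-3.138, -0.003, 1.497]
contact_force: [1.0, 0.4, 0.6]
opening: 0.0851
grip_force: 0.0
```

Emit:
servo_tool([
  [[0,0,0],[0,0,0],-1],
  [[0,0,0],[0,0,0],-0.2],
  [[0,0,0],[0,0,0],1],
  [[0,0,0],[0,0,0],1],
  [[0,0,0],[0,0,0],1],
])

```text
time_s: 17.25
ee_pos: [0.5284, -0.2996, 0.1097]
ee_rot: [3.138, 0.0, 1.493]
contact_force: [-0.9, 1.3, 7.0]
opening: 0.0485
grip_force: 61.9
```

Emit:
servo_tool([
  [[0,0,0],[0,0,0],1],
  [[0,0,0],[0,0,0],1],
])

```text
time_s: 17.45
ee_pos: [0.5284, -0.2996, 0.1098]
ee_rot: [3.138, 0.0, 1.493]
contact_force: [-1.3, 0.5, 5.4]
opening: 0.0482
grip_force: 61.9
```

Emit:
servo_tool([
  [[0,0,-4],[0,0,0],1],
  [[0,0,-16],[0,0,0],1],
  [[0,0,-40],[0,0,0],1],
  [[0,0,-70],[0,0,0],1],
  [[0,0,-95],[0,0,0],1],
])

```text
time_s: 17.95
ee_pos: [0.5269, -0.2995, 0.2043]
ee_rot: [3.141, 0.0, 1.492]
contact_force: [0.0, -0.9, -2.8]
opening: 0.048
grip_force: 62.5
```

Emit:
servo_tool([
  [[0,0,-8],[0,0,0],1],
  [[0,0,-10],[0,0,0],1],
])

```text
time_s: 18.15
ee_pos: [0.5273, -0.2994, 0.2134]
ee_rot: [3.14, 0.0, 1.493]
contact_force: [-0.1, -0.2, -2.9]
opening: 0.0484
grip_force: 62.7
```

Run:
```python
from m import *
c=snap('top');w=cloud(c);w[np.isnan(w)]=9;hsv=cv2.cvtColor(c['color'],cv2.COLOR_BGR2HSV)
m=big(region(w,(.5,.69,-.24,-.03),.067,.077)&(hsv[...,1]<60));p=w[m]
print('pan',np.array(cv2.minEnclosingCircle((p[:,:2]*1000).astype(np.float32))[:2],object),p.mean(0).round(4),m.sum())
m=region(w,(.46,.60,-.345,-.255),-.005,.015)&region(w,(.46,.6,-.36,-.24),-.01,.02);print('floor',w[m].mean(0).round(4),m.sum())
to(.596,-.1355,.21,0)
```

```text
pan [(4781.18017578125, 4408.7041015625) 6235.2578125] [ 0.6143 -0.1107  0.0933] 1217
floor [ 0.5945 -0.2676 -0.0007] 26
t 18.2 pos [ 0.5268 -0.299   0.2124] azim -4.5 tilt [ 0.  0. -1.] q7 0.66 SHIFT [168.4  56.2   2.5] TURN -0.078 F [-0.7  0.5 -3.9]
```

Emit:
servo_tool([
  [[14,5,-2],[0,0,0],1],
  [[42,14,-3],[0,0,0],1],
  [[77,26,-3],[0,0,0],1],
  [[112,37,-3],[0,0,0],1],
  [[143,48,-3],[0,0,0],1],
])

```text
time_s: 18.7
ee_pos: [0.5861, -0.1564, 0.2136]
ee_rot: [-3.139, -0.002, 1.495]
contact_force: [0.5, -0.7, -2.1]
opening: 0.0482
grip_force: 62.6
```

Emit:
servo_tool([
  [[18,6,0],[0,0,0],1],
  [[25,8,0],[0,0,0],1],
  [[25,8,0],[0,0,0],1],
  [[25,8,0],[0,0,0],1],
])

```text
time_s: 19.1
ee_pos: [0.5949, -0.1373, 0.2148]
ee_rot: [-3.14, 0.001, 1.491]
contact_force: [0.2, -0.5, -2.5]
opening: 0.0484
grip_force: 62.6
```

Run:
```python
from m import *
for n in('side','wrist','top'):
    c=snap(n,n+'3.png');caps(c);w=cloud(c);hsv=cv2.cvtColor(c['color'],cv2.COLOR_BGR2HSV)
    m=region(w,(.5,.69,-.23,-.04),.069,.075)&(hsv[...,1]<60);p=w[m][:,:2]*1000
    d=lambda q:((np.hypot(*(p-q).T)<60.5).sum())
    g=[(d(np.array([x,y])),x,y) for x in range(580,612,1) for y in range(-150,-118,1)];b=max(g)[0];G=np.array([q for q in g if q[0]>=b-1])
    print('pan',G[:,1:].mean(0),b,len(p))
    m=region(w,(.45,.61,-.46,-.24),.028,.04)&(hsv[...,1]<70);print('tray',rect(w[m]),m.sum())
to(.596,-.1355,.1768,0)
```

```text
cap px [298. 170.] ztop 0.1176 mean [0.5014 0.3505] circ 0.5017 0.3523 0.0164 28
cap px [336. 177.] ztop 0.2052 mean [0.6017 0.1143] circ 0.6049 0.1108 0.0209 25
cap px [350. 218.] ztop 0.2164 mean [ 0.5916 -0.1512] circ 0.5915 -0.1491 0.0198 41
pan [ 596.5 -135. ] 606 608
tray [[527.9, -347.6], [190.8, 96.3], 85.7] 470
cap px [324. 324.] ztop 0.2171 mean [ 0.5959 -0.1347] circ 0.5953 -0.1367 0.026 10684
cap px [468. 432.] ztop 0.2553 mean [ 0.6402 -0.1532] circ 0.6402 -0.1537 0.0016 18
pan [ 598.33333333 -132.33333333] 9451 9452
tray [[550.4, -341.6], [74.1, 32.3], 24.5] 160
cap px [230. 204.] ztop 0.2066 mean [0.6158 0.1134] circ 0.6149 0.1138 0.0249 219
cap px [148. 252.] ztop 0.1185 mean [0.5021 0.3533] circ 0.502 0.3528 0.0181 117
pan [ 589.96845426 -141.3659306 ] 219 219
tray [[527.5, -344.0], [187.6, 97.0], 85.6] 389
t 19.25 pos [ 0.5951 -0.1379  0.2153] azim -4.6 tilt [-0.001 -0.    -1.   ] q7 0.36 SHIFT [ 2.5  0.7 38.5] TURN -0.081 F [ 0.1 -0.1 -2.9]
```

View pics/wrist3.png

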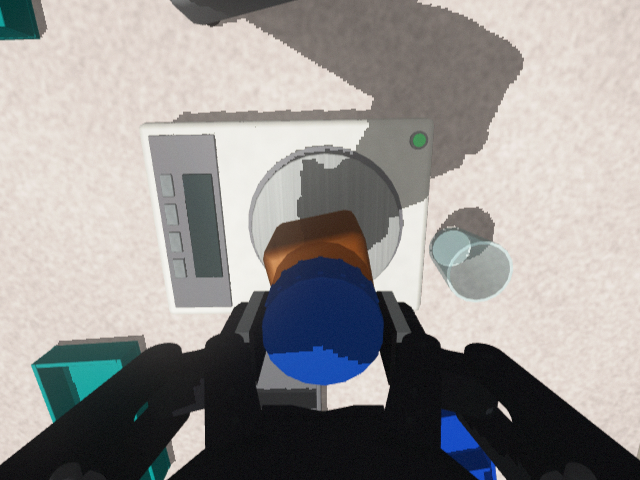

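The wrist view shows the square bottle upright in the jaws (cap at (323,320)) above the pan, whose centre is near (326,222). Measured pan centre is (0.597, -0.134). Lowering.

Emit:
servo_tool([
  [[3,2,7],[0,0,0],1],
  [[3,2,18],[0,0,0],1],
  [[3,2,28],[0,0,0],1],
  [[3,2,33],[0,0,0],1],
  [[3,2,33],[0,0,0],1],
])

```text
time_s: 19.75
ee_pos: [0.5973, -0.133, 0.1808]
ee_rot: [-3.139, -0.0, 1.493]
contact_force: [-0.1, 0.5, -3.4]
opening: 0.0482
grip_force: 62.6
```

Emit:
servo_tool([
  [[0,0,1],[0,0,0],1],
  [[0,0,2],[0,0,0],1],
  [[0,0,2],[0,0,0],1],
  [[0,0,2],[0,0,0],1],
])

```text
time_s: 20.15
ee_pos: [0.5983, -0.1333, 0.1806]
ee_rot: [3.141, -0.0, 1.493]
contact_force: [0.9, 0.5, -3.3]
opening: 0.0481
grip_force: 62.6
```

Emit:
servo_tool([
  [[0,0,1],[0,0,0],1],
  [[0,0,2],[0,0,0],1],
  [[0,0,2],[0,0,0],1],
])

```text
time_s: 20.45
ee_pos: [0.598, -0.1331, 0.1781]
ee_rot: [-3.141, -0.0, 1.493]
contact_force: [-0.9, 0.2, -2.0]
opening: 0.0489
grip_force: 62.6
```

Emit:
servo_tool([
  [[0,0,1],[0,0,0],1],
  [[0,0,1],[0,0,0],1],
])

```text
time_s: 20.65
ee_pos: [0.598, -0.1332, 0.1771]
ee_rot: [-3.141, -0.0, 1.493]
contact_force: [0.5, -0.3, -3.8]
opening: 0.0481
grip_force: 62.6
```

Emit:
servo_tool([
  [[0,0,1],[0,0,0],1],
  [[0,0,1],[0,0,0],1],
])

```text
time_s: 20.85
ee_pos: [0.5982, -0.1332, 0.1769]
ee_rot: [3.141, -0.001, 1.493]
contact_force: [-1.5, 1.3, 3.9]
opening: 0.0482
grip_force: 63.0
```

Emit:
servo_tool([
  [[0,0,0],[0,0,0],0],
  [[0,0,0],[0,0,0],-0.5],
  [[0,0,0],[0,0,0],-1],
  [[0,0,0],[0,0,0],-1],
  [[0,0,-5],[0,0,0],-1],
])

```text
time_s: 21.35
ee_pos: [0.5978, -0.1331, 0.1808]
ee_rot: [-3.14, -0.0, 1.493]
contact_force: [0.3, 0.3, -0.6]
opening: 0.0855
grip_force: 0.0
```

Emit:
servo_tool([
  [[0,0,-20],[0,0,0],-1],
  [[0,0,-50],[0,0,0],-1],
  [[0,0,-90],[0,0,0],-1],
  [[0,0,-130],[0,0,0],-1],
  [[25,-8,-145],[0,0,0],-1],
])

```text
time_s: 21.85
ee_pos: [0.5933, -0.1128, 0.3315]
ee_rot: [3.133, 0.003, 1.486]
contact_force: [0.4, 0.6, 0.1]
opening: 0.0856
grip_force: 0.0
```

```bash
python3 -c "
from m import *
c=snap('wrist');caps(c)
to(.502,.3525,.33,-5)"
```

```text
cap px [328. 253.] ztop 0.1791 mean [ 0.5983 -0.131 ] circ 0.598 -0.1312 0.0253 2404
t 21.9 pos [ 0.5939 -0.1049  0.332 ] azim -4.4 tilt [ 0.004  0.008 -1.   ] q7 0.24 SHIFT [ 449.  -126.5    2.6] TURN 0.011 F [1.1 3.2 0.6]
```

Square bottle at (0.598, -0.131), within 3 mm of the pan centre. Now back to the flask on the mat.

Emit:
servo_tool([
  [[35,-10,0],[0,0,0],-1],
  [[80,-23,0],[0,0,0],-1],
  [[126,-36,0],[0,0,0],-1],
  [[172,-49,0],[0,0,0],-1],
  [[218,-61,0],[0,0,0],-1],
])

```text
time_s: 22.4
ee_pos: [0.5475, 0.1162, 0.3266]
ee_rot: [3.141, -0.001, 1.493]
contact_force: [0.7, 0.1, 0.1]
opening: 0.0855
grip_force: 0.0
```

Emit:
servo_tool([
  [[46,-13,0],[0,0,0],-1],
  [[92,-26,0],[0,0,0],-1],
  [[138,-39,0],[0,0,0],-1],
  [[184,-52,0],[0,0,0],-1],
  [[215,-61,0],[0,0,0],-1],
])

```text
time_s: 22.9
ee_pos: [0.5023, 0.338, 0.3261]
ee_rot: [-3.141, -0.002, 1.497]
contact_force: [0.8, 0.5, -0.4]
opening: 0.0856
grip_force: 0.0
```

Emit:
servo_tool([
  [[15,-4,0],[0,0,0],-1],
  [[18,-4,0],[0,0,0],-1],
  [[18,-4,0],[0,0,0],-1],
])

```text
time_s: 23.2
ee_pos: [0.5024, 0.35, 0.3263]
ee_rot: [3.141, 0.001, 1.491]
contact_force: [-0.1, -0.4, -0.2]
opening: 0.0853
grip_force: 0.0
```

```bash
python3 -c "
from m import *
c=snap('wrist');caps(c)
to(.5017,.3525,.109,-5)"
```

```text
cap px [320. 209.] ztop 0.1173 mean [0.5015 0.3593] circ 0.501 0.3551 0.0167 429
cap px [329. 229.] ztop 0.1173 mean [0.5089 0.3387] circ 0.5087 0.3393 0.0055 30
t 23.25 pos [0.5028 0.3491 0.3265] azim -4.7 tilt [-0.001  0.001 -1.   ] q7 -0.6 SHIFT [  3.5  -1.5 217.5] TURN 0.006 F [-0.5 -0.6  0.5]
```

Emit:
servo_tool([
  [[4,-1,30],[0,0,0],-1],
  [[4,-1,75],[0,0,0],-1],
  [[4,-1,120],[0,0,0],-1],
  [[4,-1,160],[0,0,0],-1],
  [[4,-1,185],[0,0,0],-1],
])

```text
time_s: 23.75
ee_pos: [0.5007, 0.352, 0.1387]
ee_rot: [-3.139, 0.003, 1.489]
contact_force: [0.2, 0.2, -0.0]
opening: 0.0852
grip_force: 0.0
```

Emit:
servo_tool([
  [[0,0,15],[0,0,0],-1],
  [[0,0,29],[0,0,0],-1],
  [[0,0,31],[0,0,0],-1],
  [[0,0,31],[0,0,0],0.2],
  [[0,0,31],[0,0,0],1],
])

```text
time_s: 24.25
ee_pos: [0.5019, 0.3563, 0.1118]
ee_rot: [3.14, -0.002, 1.493]
contact_force: [0.2, 0.8, -0.7]
opening: 0.0594
grip_force: 0.0
```

Emit:
servo_tool([
  [[0,0,0],[0,0,0],1],
  [[0,0,0],[0,0,0],1],
  [[0,0,0],[0,0,0],1],
  [[0,0,0],[0,0,0],1],
])

```text
time_s: 24.65
ee_pos: [0.5013, 0.3564, 0.1116]
ee_rot: [3.141, -0.002, 1.493]
contact_force: [-1.6, -0.4, 6.0]
opening: 0.0345
grip_force: 59.6
```

Emit:
servo_tool([
  [[0,0,-4],[0,0,0],1],
  [[0,0,-16],[0,0,0],1],
  [[0,0,-40],[0,0,0],1],
  [[0,0,-70],[0,0,0],1],
  [[0,0,-105],[0,0,0],1],
])

```text
time_s: 25.15
ee_pos: [0.5, 0.3552, 0.2157]
ee_rot: [-3.14, 0.002, 1.493]
contact_force: [-0.6, -0.4, -2.7]
opening: 0.0345
grip_force: 60.1
```

Emit:
servo_tool([
  [[0,0,-35],[0,0,0],1],
  [[0,0,-70],[0,0,0],1],
  [[0,0,-105],[0,0,0],1],
  [[0,0,-130],[0,0,0],1],
  [[0,0,-145],[0,0,0],1],
])

```text
time_s: 25.65
ee_pos: [0.5015, 0.3557, 0.3632]
ee_rot: [3.139, -0.003, 1.492]
contact_force: [0.7, 0.2, -2.6]
opening: 0.0345
grip_force: 60.1
```

Run:
```python
from m import *
c=snap('top');w=cloud(c);hsv=cv2.cvtColor(c['color'],cv2.COLOR_BGR2HSV);caps(c)
m=region(w,(.45,.61,-.46,-.24),.028,.04)&(hsv[...,1]<70);print('tray',rect(w[m]),m.sum())
m=region(w,(.47,.59,-.36,-.24),.002,.012)&(hsv[...,1]<60);p=w[big(m)&m];print('floor',rect(p),p.mean(0),len(p))
to(.531,-.296,.35,-5)
```

```text
cap px [230. 204.] ztop 0.2063 mean [0.6155 0.1136] circ 0.6158 0.1138 0.0251 235
cap px [323. 213.] ztop 0.1805 mean [ 0.5975 -0.1314] circ 0.5979 -0.1306 0.025 219
cap px [107. 235.] ztop 0.3697 mean [0.5038 0.3506] circ 0.5031 0.3511 0.0172 155
tray [[527.5, -344.1], [187.6, 97.0], 85.2] 396
floor [[531.9, -302.6], [80.9, 80.5], 84.9] [ 0.53127081 -0.30319422  0.00550835] 446
t 25.7 pos [0.5021 0.3561 0.3647] azim -4.5 tilt [ 0.004  0.004 -1.   ] q7 -0.61 SHIFT [-647.9   79.7   12.2] TURN 0.009 F [ 0.5  0.7 -0.5]
```

Emit:
servo_tool([
  [[-15,2,2],[0,0,0],1],
  [[-45,6,4],[0,0,0],1],
  [[-83,10,6],[0,0,0],1],
  [[-121,15,8],[0,0,0],1],
  [[-160,20,10],[0,0,0],1],
])

```text
time_s: 26.2
ee_pos: [0.5069, 0.1916, 0.3477]
ee_rot: [-3.138, 0.003, 1.492]
contact_force: [1.3, 0.4, -3.2]
opening: 0.0342
grip_force: 60.1
```

Emit:
servo_tool([
  [[-40,5,0],[0,0,0],1],
  [[-80,10,0],[0,0,0],1],
  [[-120,15,0],[0,0,0],1],
  [[-160,20,0],[0,0,0],1],
  [[-200,25,0],[0,0,0],1],
])

```text
time_s: 26.7
ee_pos: [0.5156, -0.0094, 0.348]
ee_rot: [-3.137, 0.001, 1.492]
contact_force: [0.1, -0.1, -2.5]
opening: 0.0343
grip_force: 60.1
```

Emit:
servo_tool([
  [[-40,5,0],[0,0,0],1],
  [[-80,10,0],[0,0,0],1],
  [[-120,15,0],[0,0,0],1],
  [[-160,20,0],[0,0,0],1],
  [[-200,25,0],[0,0,0],1],
])

```text
time_s: 27.2
ee_pos: [0.5248, -0.2098, 0.348]
ee_rot: [-3.137, -0.001, 1.492]
contact_force: [0.8, -0.4, -2.8]
opening: 0.0345
grip_force: 60.1
```

```bash
python3 -c "
from m import *
to(.5315,-.296,.20,-5)"
```

```text
t 27.2 pos [ 0.5248 -0.2098  0.348 ] azim -4.5 tilt [ 0.001 -0.004 -1.   ] q7 0.44 SHIFT [-85.5  14.1 147.8] TURN 0.008 F [ 0.8 -0.4 -2.8]
```

Emit:
servo_tool([
  [[-30,5,0],[0,0,0],1],
  [[-55,9,10],[0,0,0],1],
  [[-72,12,30],[0,0,0],1],
  [[-80,14,60],[0,0,0],1],
  [[-80,14,90],[0,0,0],1],
])

```text
time_s: 27.7
ee_pos: [0.5318, -0.2912, 0.2574]
ee_rot: [-3.138, 0.001, 1.488]
contact_force: [0.1, 0.6, -2.5]
opening: 0.0346
grip_force: 60.1
```

Emit:
servo_tool([
  [[0,0,25],[0,0,0],1],
  [[0,0,45],[0,0,0],1],
  [[0,0,55],[0,0,0],1],
  [[0,0,60],[0,0,0],1],
  [[0,0,60],[0,0,0],1],
])

```text
time_s: 28.2
ee_pos: [0.5341, -0.2888, 0.1996]
ee_rot: [-3.14, -0.0, 1.492]
contact_force: [-0.2, -0.4, -3.1]
opening: 0.0343
grip_force: 60.2
```

```bash
python3 -c "
from m import *
c=snap('wrist','w4.png');caps(c)
c=snap('side');caps(c)
to(.5315,-.296,.1116,-5)"
```

```text
cap px [323. 335.] ztop 0.2048 mean [ 0.5345 -0.2899] circ 0.534 -0.2918 0.0192 5831
cap px [339. 256.] ztop 0.2051 mean [ 0.532  -0.3035] circ 0.5329 -0.2996 0.0142 33
t 28.3 pos [ 0.535  -0.2892  0.2011] azim -4.5 tilt [-0.     0.001 -1.   ] q7 0.69 SHIFT [-7.  -3.1 89.5] TURN 0.009 F [ 0.9  0.3 -2.9]
```

View pics/w4.png

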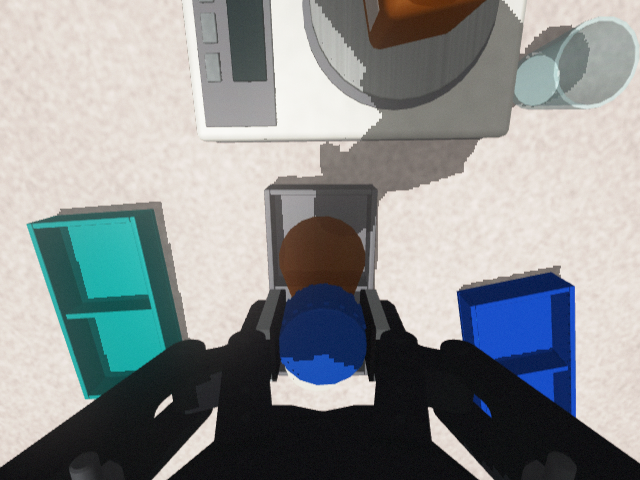

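The wrist view shows the flask upright in the jaws (cap at (323,335)) above the empty grey bay. It needs about -7 mm in tool x and -3 mm in tool y.

Emit:
servo_tool([
  [[-4,-2,8],[0,0,0],1],
  [[-7,-3,22],[0,0,0],1],
  [[-7,-3,38],[0,0,0],1],
  [[-7,-3,50],[0,0,0],1],
  [[-7,-3,52],[0,0,0],1],
])

```text
time_s: 28.8
ee_pos: [0.53, -0.2943, 0.1455]
ee_rot: [-3.137, -0.002, 1.493]
contact_force: [-0.1, 0.9, -2.4]
opening: 0.0345
grip_force: 60.2
```

Emit:
servo_tool([
  [[0,0,6],[0,0,0],1],
  [[0,0,14],[0,0,0],1],
  [[0,0,22],[0,0,0],1],
  [[0,0,28],[0,0,0],1],
  [[0,0,28],[0,0,0],1],
])

```text
time_s: 29.3
ee_pos: [0.5307, -0.295, 0.1192]
ee_rot: [-3.14, -0.001, 1.493]
contact_force: [-0.2, 0.0, -3.0]
opening: 0.0347
grip_force: 60.2
```

```bash
python3 -c "
from m import *
c=snap('wrist');caps(c)
to(.5315,-.296,.1116,-5)"
```

```text
cap px [322. 335.] ztop 0.1243 mean [ 0.5312 -0.2962] circ 0.5308 -0.2978 0.019 5863
t 29.35 pos [ 0.5311 -0.2953  0.1198] azim -4.5 tilt [ 0.    -0.001 -1.   ] q7 0.77 SHIFT [-0.7  0.5  8.2] TURN 0.009 F [ 0.8 -0.3 -2.8]
```

Emit:
servo_tool([
  [[-1,0,2],[0,0,0],1],
  [[-1,0,4],[0,0,0],1],
  [[-1,0,6],[0,0,0],1],
  [[-1,0,6],[0,0,0],1],
  [[-1,0,6],[0,0,0],1],
])

```text
time_s: 29.85
ee_pos: [0.5312, -0.2965, 0.1143]
ee_rot: [3.142, -0.0, 1.493]
contact_force: [-0.4, 0.4, -2.3]
opening: 0.0348
grip_force: 60.2
```

Emit:
servo_tool([
  [[0,0,1],[0,0,0],1],
  [[0,0,1],[0,0,0],1],
])

```text
time_s: 30.05
ee_pos: [0.5312, -0.2965, 0.1132]
ee_rot: [-3.142, -0.0, 1.493]
contact_force: [-1.0, 0.2, -2.9]
opening: 0.0344
grip_force: 60.2
```

Emit:
servo_tool([
  [[0,0,1],[0,0,0],1],
  [[0,0,1],[0,0,0],1],
])

```text
time_s: 30.25
ee_pos: [0.5312, -0.2964, 0.1122]
ee_rot: [-3.141, -0.0, 1.493]
contact_force: [0.6, -0.4, -3.5]
opening: 0.0341
grip_force: 60.2
```

Emit:
servo_tool([
  [[0,0,1],[0,0,0],1],
  [[0,0,1],[0,0,0],1],
])

```text
time_s: 30.45
ee_pos: [0.5313, -0.2967, 0.1117]
ee_rot: [3.141, -0.0, 1.493]
contact_force: [-1.5, 0.3, 1.3]
opening: 0.0347
grip_force: 60.6
```

Emit:
servo_tool([
  [[0,0,1],[0,0,0],1],
  [[0,0,1],[0,0,0],1],
])

```text
time_s: 30.65
ee_pos: [0.5313, -0.2969, 0.1117]
ee_rot: [3.141, -0.001, 1.493]
contact_force: [-2.5, 1.6, 8.0]
opening: 0.0344
grip_force: 61.2
```

Contact with the tray floor. Releasing.

Emit:
servo_tool([
  [[0,0,0],[0,0,0],0.1],
  [[0,0,0],[0,0,0],-0.4],
  [[0,0,0],[0,0,0],-1],
  [[0,0,0],[0,0,0],-1],
  [[0,0,-5],[0,0,0],-1],
])

```text
time_s: 31.15
ee_pos: [0.5308, -0.2962, 0.1147]
ee_rot: [-3.14, -0.001, 1.493]
contact_force: [-0.4, -0.0, -0.4]
opening: 0.0852
grip_force: 0.0
```

Emit:
servo_tool([
  [[0,0,-20],[0,0,0],-1],
  [[0,0,-55],[0,0,0],-1],
  [[0,0,-95],[0,0,0],-1],
  [[0,0,-135],[0,0,0],-1],
  [[0,0,-160],[0,0,0],-1],
])

```text
time_s: 31.65
ee_pos: [0.5318, -0.2976, 0.2789]
ee_rot: [3.138, 0.001, 1.492]
contact_force: [0.5, 0.1, 0.6]
opening: 0.0859
grip_force: 0.0
```

Emit:
servo_tool([
  [[0,0,-10],[0,0,0],-1],
  [[0,0,-20],[0,0,0],-1],
  [[0,0,-20],[0,0,0],-1],
])

```text
time_s: 31.95
ee_pos: [0.5313, -0.2965, 0.2955]
ee_rot: [3.141, -0.0, 1.493]
contact_force: [0.3, -0.8, -0.2]
opening: 0.0851
grip_force: 0.0
```

```bash
python3 -c "
from m import *
for n in('wrist','top','side'): print(n);caps(snap(n,n+'9.png'))
to(.5315,-.296,.3,-5)"
```

```text
wrist
cap px [405.  12.] ztop 0.1791 mean [ 0.5956 -0.1504] circ 0.5961 -0.1458 0.0213 1315
cap px [322. 229.] ztop 0.1172 mean [ 0.5313 -0.2997] circ 0.5312 -0.3002 0.0186 1132
top
cap px [230. 204.] ztop 0.206 mean [0.6161 0.1135] circ 0.6152 0.1142 0.0249 229
cap px [323. 213.] ztop 0.1802 mean [ 0.5969 -0.1311] circ 0.5974 -0.1312 0.0252 225
side
cap px [338. 282.] ztop 0.1169 mean [ 0.5308 -0.3009] circ 0.531 -0.3007 0.0167 81
t 32.1 pos [ 0.5307 -0.2959  0.2937] azim -4.5 tilt [ 0.001 -0.003 -1.   ] q7 0.65 SHIFT [-0.   0.8 -6.3] TURN 0.009 F [ 0.2 -0.3 -0.5]
```

View pics/side9.png

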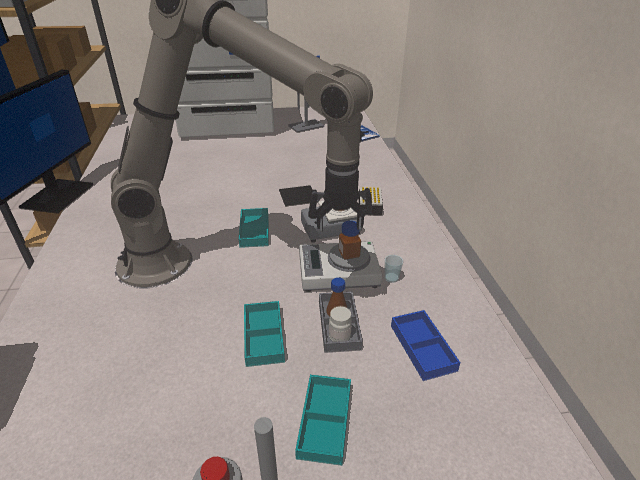

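The side view shows the flask in the grey tray (338,290), the square bottle on the pan (350,240), and the jar and beaker unmoved. The top camera measures the round bottle on the plate at (0.616, 0.114). All three are within about 3 mm of centre, so I'm handing in.

```bash
python3 -c "
from plant import ctrl
print(ctrl.close_job())"
```

```text
the job is handed in; nothing more can be done
None
```

The job is handed in at about 32 s: the round bottle is on the stirrer, the square bottle on the balance and the flask in the tray bay, all upright, released and measured within about 3 mm of centre; no verdict came back.

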